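# Chock the feed ramp and park a conveyor roller on it

### The job

The green feed ramp slopes and its low end is open, so a roller laid on it runs straight off onto the bench. Hook the yellow forked chock into the lowest slots of the ramp, all four lugs fully home and its sloping faces uphill, and only then bring the conveyor roller from the wooden saddle, lay it across the ramp square against the chock and gently let go once it rests there, so that it neither drops nor rolls and stays put. Leave the bowl of bolts and the cartons where they are.

Things in the scene. Friction and masses are not known exactly. Their poses are not given: they have to be found in the camera images.
- ramp: fixed feed ramp, green channel with a bare steel floor, 260 mm long, 120 wide. Origin on the bench under its middle; x across, y along it to the HIGH end, z up. Floor slopes up 9 degrees to +y, 24 mm high at the open low edge, 65 at the other; 112 mm wide between cheeks standing 15 mm above it. Five slots in a row along each cheek
- ramp_seat (a point): on the floor's middle line, 55 mm up the slope from the low edge, midway between the lowest two pairs of slots: the chock's origin comes here. Axes tilted with the floor: x across, y up the slope, z square to it. Slots: 24 mm across x 14 along the slope, through the 6 mm floor; centres at x = +-44, y = -25, 25, 75, 125, 175 mm from here
- chock: loose yellow forked chock, 0.35 kg, 104 mm wide (x), 74 long, 31 high: two wedges, each 16 mm wide, 72 mm gap between, where fingers fit. Origin mid-underside, z up, +y to the sloping faces. Below: four steel lugs, 14 (x) x 8 (y) x 9 mm deep, at x = +-44, y = +-25; it starts standing on them, origin 9 mm up. Lugs in the slots, its underside lies flat on the ramp's floor
- chock_bar (a point): centre of the chock's black cross bar between the wedges, at (0, -27, 22) mm in the chock's frame, same axes; 14 mm thick (y), 20 high, 72 long (x): the place to grip it
- chock_nest (a point): where the roller's middle lies when it rests on the ramp against both wedges: (0, 51, 25) mm in the chock's frame, same axes. The faces rise at 45 degrees from 3 mm high at y = 38 to 29 mm high at y = 12 in the chock's frame
- roller: loose conveyor roller, 0.6 kg: plain metal tube 50 mm in diameter, 100 long, black end caps, 10 mm spindle (120 mm overall). Origin at the middle of its axis, x along the axis; it rolls freely, so y and z turn with it. Starts lying in the saddle, axis 38 mm above the bench
- saddle: fixed wooden saddle that holds the roller at the start, 90 (x) x 80 mm, 10 mm thick, with two slanting rubber-faced battens along x, 22 mm high, within 24 mm of its middle line, so fingers pass down beside the roller. Origin under its middle on the bench; the roller lies along its x
- parts_bowl: steel bowl full of bolts, 142 mm across, 78 mm high, to be left alone; origin under its middle
- carton_a: green and white parts carton, 99 x 70 x 106 mm, to be left alone; origin under its middle
- carton_c: smaller green and white carton, 95 x 68 x 74 mm, lying on top of the other, to be left alone; origin under its middle

How it is judged:
On the way, in this order (a step that is already met when the one before it is completed fails the run):
1. the chock is hooked into the lowest slots, lying flat on the ramp's floor, faces uphill, and let go, the roller still in its saddle (x of chock in the frame of ramp_seat between -0.008 and 0.008 m and y of chock in the frame of ramp_seat between -0.007 and 0.007 m and z of chock in the frame of ramp_seat between -0.004 and 0.003 m and angle between the z axis of chock and the z axis of ramp_seat, either way round below 0.06 rad and angle between the y axis of chock and the y axis of ramp_seat, either way round below 0.09 rad and y of chock_bar in the frame of ramp_seat below -0.01 m and contact force between the fingers and chock below 0.05 N and distance of roller from where it was at the start of the episode below 0.02 m), for 0.2 s.
2. the roller, still held by the fingers, is set down against the chock (y of roller in the frame of chock between 0.045 and 0.06 m and z of roller in the frame of chock between 0.02 and 0.031 m and x of roller in the frame of chock between -0.015 and 0.015 m and contact force between the fingers and roller above 0.5 N), for 0.1 s.
At the end, for the whole second after the job is handed in: chock flat on the ramp's floor in the lowest slots (8 mm across, 7 mm along, 3 mm proud, 5 degrees), faces uphill; roller on the floor touching it, axis 45 to 57 mm uphill of and 20 to 29 mm above the chock's origin, centred within 15 mm, square within 6 degrees; both released and at rest (x of chock in the frame of ramp_seat between -0.008 and 0.008 m and y of chock in the frame of ramp_seat between -0.007 and 0.007 m and z of chock in the frame of ramp_seat between -0.004 and 0.003 m and angle between the z axis of chock and the z axis of ramp_seat, either way round below 0.06 rad and angle between the y axis of chock and the y axis of ramp_seat, either way round below 0.09 rad and y of chock_bar in the frame of ramp_seat below -0.01 m and y of roller in the frame of chock between 0.045 and 0.057 m and z of roller in the frame of chock between 0.02 and 0.029 m and x of roller in the frame of chock between -0.015 and 0.015 m and angle between the x axis of roller and the x axis of ramp_seat, either way round below 0.1 rad and contact force between roller and chock above 0.1 N and contact force between the fingers and roller below 0.05 N and contact force between the fingers and chock below 0.05 N and linear speed of each of roller, chock below 0.01 m/s and angular speed of roller below 0.2 rad/s).
It fails at once if the roller runs or spins freely, out of the fingers (faster than 6 rad/s, some 20 mm of free run down the ramp) (contact force between the fingers and roller below 0.05 N and angular speed of roller above 6 rad/s).
It fails at once if the roller is dropped (falls faster than 0.35 m/s, a drop of some 6 mm) (contact force between the fingers and roller below 0.05 N and linear speed of roller above 0.35 m/s).
It fails at once if the bowl or a carton is moved by more than 30 mm (distance of any of parts_bowl, carton_a, carton_c from where it was at the start of the episode above 0.03 m).
It also fails if it takes over 72 s, if anything falls off the work surface, if the arm or the gripper's body presses on something with over 40 N, if the wrist force passes 120 N, or if a joint passes its speed limit or range.

### The arm

A 7-joint arm with a two-finger parallel gripper is mounted at the origin on a cart in front of the work surface, level with it; the furniture and walls round the work are solid. World frame = base frame: x ahead of the robot, y to its left, z up, the work surface at z = 0. Lengths are in m, angles in rad, forces in N, time in s.
With the tool pointing down it reaches from about 0.425 to 0.925 m from the base axis. Payload 6.8 kg.
Tool frame: the origin (TCP) lies between the finger pads; the fingertips stand r.tcp_to_tips ahead of it and the grasp point (between the pads) lies 3 mm ahead of it (r.tcp_to_tips is the distance from the TCP to the fingertips, in m); z points along the fingers, y is the line along which they close (so a half turn about z gives the same grasp; the last joint's range is limited). The gripper opens to 85 mm and grips with 20 to 120 N. Pads are 22 mm wide; open, the fingers measure 114 mm over their backs; the gripper's body (76 mm by 85 mm) begins 54 mm behind the grasp point. The pads swing forward as they close: fully open they stand 13 mm farther back than shut.
Start: joints at [1.065, 0.477, 0.022, 1.555, -0.011, 1.109, -0.083], TCP at [0.261, -0.622, 0.253] pointing down, gripper open.
Joint ranges: [-2.96, 2.96], [-0.34, 2.1], [-1.41, 1.46], [0.24, 2.44], [-1.37, 4.51], [0.17, 1.92], [-2.96, 2.96]. Speed limits (rad/s): [2.39, 2.39, 3.14, 3.14, 3.14, 3.14, 3.14].

### API

Orientations are given as a rotation vector (axis times angle).
In Python, from bench import r gives the robot as it stands. The module is installed in compiled form; this text tells all that it offers.
- The arm moves only by the tool step_arm, never from a script. Its argument "moves" is a list of rows, each an object of numbers: "rx", "ry", "rz": the turn, a rotation vector about the tool's x, y, z in degrees; "dx", "dy", "dz": the shift along the tool's x, y, z in mm; "gripper": the opening, from -1 (shut) to 1 (fully open). In form: [{"rx": .., "ry": .., "rz": .., "dx": .., "dy": .., "dz": .., "gripper": ..}, ...]. A call has 1 to 20 rows; each row shifts and turns the commanded pose from where the row before left it, along the tool's axes as they then stand; what a row does not reach is not made up. A row lasts 1/8 s, in which the tool goes at most 62.5 mm and 10.7 degrees, less where a joint would pass 70% of its speed; a pose out of reach is approached as far as the arm can. A call is refused whole if a number of a shift passes 62.5 or a number of a turn 10.7, either way. A call with a gripper value outside its range is refused whole. The fingers move at their own pace and stop on an object; "grip_force" is the grip in N (left out, the last holds). Time passes only in rows, so rows that do not move let the fingers close. It gives the time, the measured TCP pose, the force, the opening and the grip force at its end, in the units of the state.
- r.get_obs(): the state, without advancing time (a new reading comes with each control period).
- r.grab_frame(name): name is "scene" or "top"; returns the picture (384x512x3 uint8, blue, green, red); there is no depth.
- r.camera_info(name): a dict with "mtx" (3x3 intrinsics, pixels), "D" ([k1, k2, p1, p2, k3] as OpenCV has them; the pictures are not rectified), "rvec" (rotation vector, rad) and "tvec" (3), from world to camera coordinates, as OpenCV has them. Camera axes: x right, y down, z forward; pixel columns grow to the right and rows downward; lengths in m; the calibration is good to about 2 mm. A picture is of the moment at which its call begins. camera_info takes no time and is no camera call.
- r.hand_in(): hands the job in; it is judged then, once.
The state is a dict: "clock": time; "joints": joint angles; "qvel": joint speeds; "tau": joint torques, N m; "tcp_pos": TCP position; "orientation": TCP orientation; "contact_force": force on the tool from outside, world axes, zero at the start; "moment": the same for the moment, N m; "grip_width": finger opening in m; "gripper_force": force on a finger pad.
Only numpy, scipy, OpenCV 4.12 (cv2) and the standard library are available. Lean on these libraries where they do the work, as an engineer would, in place of code of your own. Each camera call takes 0.05 s, during which the arm holds its last target. There are 200 camera calls.

## Working session

There is one attempt and no reset: what is moved stays moved. The work goes in short steps, Python scripts to look and compute and a tool call to move; the robot and the scene stay as the last step left them, time stands still between calls to the robot, and variables do not carry over. Pictures are saved under pics/ and viewed, at most 10 in all, crops included, and the job is handed in when it is done.

Besides the shell and the picture viewer there is one more tool, called as name([rows], argument=value, ...), one row to a line, values as JSON. step_arm: Moves the arm, as the interface text tells. Its arguments: {"type":"object","properties":{"moves":{"type":"array","items":{"type":"object","properties":{"rx":{"type":"number"},"ry":{"type":"number"},"rz":{"type":"number"},"dx":{"type":"number"},"dy":{"type":"number"},"dz":{"type":"number"},"gripper":{"type":"number"}}}},"grip_force":{"type":"number"}},"required":["moves"]}

```bash
mkdir -p pics; python3 - <<'E'
from bench import r
import cv2,numpy as np
o=r.get_obs()
for k,v in o.items(): print(k,np.round(v,3))
print(r.tcp_to_tips)
for n in("scene","top"):
    cv2.imwrite(f"pics/{n}0.png",r.grab_frame(n)); c=r.camera_info(n)
    R=cv2.Rodrigues(np.array(c["rvec"],float))[0]; print(n,np.round(-R.T@np.array(c["tvec"]).ravel(),3),np.round(R,2).tolist(),np.round(c["mtx"],1).tolist(),c["D"])
E
```

```text
clock 0.0
joints [ 1.065  0.478  0.022  1.557 -0.011  1.109 -0.083]
qvel [-0.002  0.001  0.    -0.     0.    -0.001 -0.001]
tau [-0.0000e+00 -5.9645e+01  1.6080e+00 -2.8120e+01  1.3000e-02  9.0000e-03
  0.0000e+00]
tcp_pos [ 0.261 -0.622  0.252]
orientation [-3.078e+00 -6.200e-01  1.000e-03]
contact_force [1.059 0.32  0.363]
moment [-0.013  0.017  0.031]
gripper_force 0.0
grip_width 0.086
0.022
scene [-0.293  0.883  1.362] [[-0.75, -0.66, 0.01], [-0.48, 0.53, -0.69], [0.46, -0.52, -0.72]] [[471.0, 0.0, 261.0], [0.0, 471.0, 189.0], [0.0, 0.0, 1.0]] [-0.02722353  0.          0.          0.          0.        ]
top [ 0.374 -0.049  1.637] [[-0.01, -1.0, 0.0], [-1.0, 0.01, -0.08], [0.08, -0.01, -1.0]] [[426.5, 0.0, 256.3], [0.0, 426.5, 191.8], [0.0, 0.0, 1.0]] [0.03197556 0.         0.         0.         0.        ]
```

View pics/scene0.png

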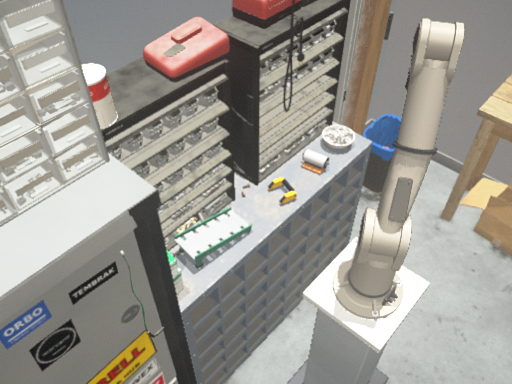

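View pics/top0.png

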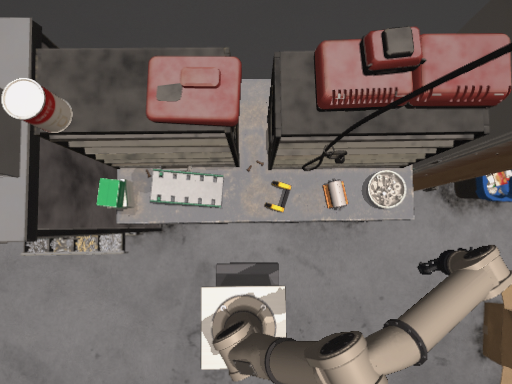

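The top view shows the ramp at about (187,188), chock (280,196), roller (335,194), bowl (387,189) and cartons (112,193). I'll zoom in on these.

```bash
python3 - <<'E'
import cv2,numpy as np
a=cv2.imread("pics/top0.png");b=cv2.imread("pics/scene0.png")
t1=cv2.resize(a[160:220,140:240],None,fx=4,fy=4,interpolation=2)
t2=cv2.resize(a[160:220,255:355],None,fx=4,fy=4,interpolation=2)
s1=cv2.resize(b[200:275,165:265],None,fx=4,fy=4,interpolation=2)
s2=cv2.resize(b[140:215,245:345],None,fx=4,fy=4,interpolation=2)
cv2.imwrite("pics/z0.png",np.vstack([np.hstack([t1,t2]),np.hstack([s1,s2])]))
E
```

```text
(no output)
```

View pics/z0.png

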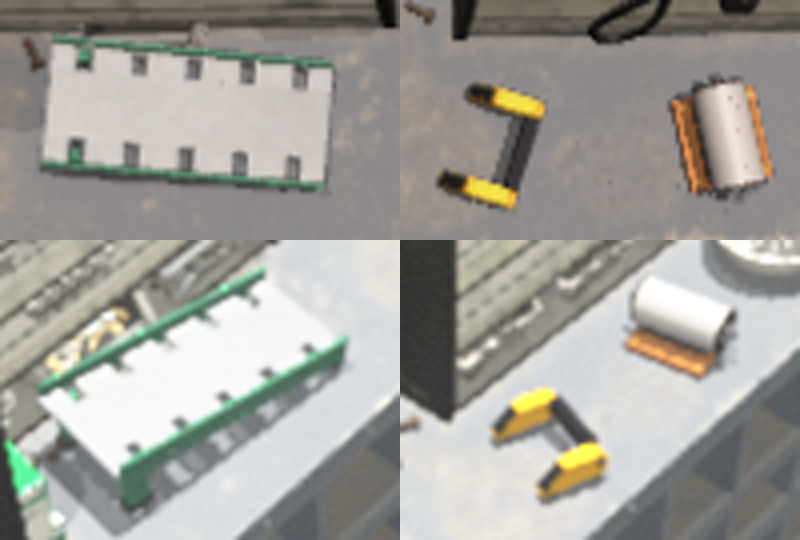

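The floor is white with ten dark slots. The high end is at left (towards the cartons), with its legs visible through the slots. The chock's bar is at its right end and its dark sloping tips point left (+y). The roller lies near world x. Next I'll measure them.

```bash
cat > h.py <<'E'
from bench import r
import cv2,numpy as np
from scipy.spatial.transform import Rotation as Ro
def ray(n,uv,z):
    c=r.camera_info(n);M=np.array(c["mtx"],float);D=np.array(c["D"],float)
    R=cv2.Rodrigues(np.array(c["rvec"],float))[0];C=-R.T@np.array(c["tvec"],float).ravel()
    p=cv2.undistortPoints(np.array([[uv]],float),M,D)[0,0]
    d=R.T@np.array([p[0],p[1],1]);return C+d*(z-C[2])/d[2]
def proj(n,P):
    c=r.camera_info(n)
    return cv2.projectPoints(np.array(P,float).reshape(-1,1,3),np.array(c["rvec"],float),np.array(c["tvec"],float),np.array(c["mtx"],float),np.array(c["D"],float))[0][:,0]
def delta(pos,Rt):
    o=r.get_obs();R0=Ro.from_rotvec(o["orientation"])
    print("shift mm (tool now)",np.round(R0.inv().apply(np.array(pos)-o["tcp_pos"])*1e3,1),
      "rot deg",np.round((R0.inv()*Rt).as_rotvec(degrees=True),2),"shift in target axes",np.round(Rt.inv().apply(np.array(pos)-o["tcp_pos"])*1e3,1))
E
cat > m.py <<'E'
from h import *
def blobs(m,amin):
    n,l,s,c=cv2.connectedComponentsWithStats(m.astype(np.uint8));return [(int(s[i,4]),np.round(c[i],2)) for i in range(1,n) if s[i,4]>=amin]
a=cv2.imread("pics/top0.png");b=cv2.imread("pics/scene0.png")
for n,im,(x0,y0,x1,y1) in (("top",a,(260,176,300,220)),("scene",b,(262,170,302,210))):
    h=cv2.cvtColor(im,cv2.COLOR_BGR2HSV);m=(h[...,0]>15)&(h[...,0]<35)&(h[...,1]>120)&(h[...,2]>90)
    k=np.zeros_like(m);k[y0:y1,x0:x1]=1
    for A,c in blobs(m&k,8): print(n,"yellow",A,c,np.round(ray(n,c,.034),4))
# slots: intensity-weighted darkness around each in top
g=a.astype(float).mean(2)
pts=[]
for row,z0 in ((0,[(84,57),(139,64),(193,67),(247,71),(300,76)]),(1,[(76,153),(131,156),(186,160),(239,164),(293,168)])):
    for i,(u,v) in enumerate(z0):
        uc,vc=140+u/4,160+v/4
        ui,vi=int(round(uc)),int(round(vc)); W=g[vi-5:vi+6,ui-4:ui+5]
        pts.append((row,i,uc-.5,vc-.5))
        if i in(0,2): print(row,i,ui,vi);print(W.astype(int))
h=cv2.cvtColor(a,cv2.COLOR_BGR2HSV)
m=(h[...,1]<50)&(h[...,2]>115)
k=np.zeros_like(m);k[172:214,318:352]=1
print("roller sat/val"); print(h[178:212:2,318:352:1,2].astype(int)); 
E
python3 m.py
```

```text
top yellow 68 [283.75 185.51] [ 0.5266 -0.1616  0.034 ]
top yellow 68 [276.96 207.69] [ 0.4432 -0.1344  0.034 ]
scene yellow 84 [276.92 182.68] [ 0.5221 -0.1476  0.034 ]
scene yellow 104 [288.85 196.43] [ 0.4398 -0.1216  0.034 ]
0 0 161 174
[[123 123 123 112 100 116 139 143 143]
 [ 85  87  87  86 102 118 121 125 128]
 [173 137  93 109 119 131 118  89  91]
 [201 183 144 121 114 117 150 182 182]
 [204 192 153 117 110 104 154 204 203]
 [206 188 140 119 111  97 151 204 202]
 [206 183 107  69  67  95 169 203 201]
 [204 178  84  66  46  97 173 203 202]
 [202 186 148 153 141 125 172 203 204]
 [201 199 193 195 192 186 193 201 202]
 [203 203 204 204 202 201 200 201 203]]
0 2 188 177
[[110 107 115 124 121 119 120 137 117]
 [ 99  87  87  82  83  84  83 100  96]
 [182 180 171 126 127 130 150 177 158]
 [205 198 166  96  97 104 145 202 194]
 [204 199 169 109 104  89 150 205 202]
 [205 202 174 120 112  93 159 203 201]
 [206 199 160 120 113 101 174 202 201]
 [206 198 157 135 129 119 181 203 202]
 [207 204 194 189 188 185 198 203 203]
 [205 205 204 205 203 202 201 202 203]
 [205 204 204 204 203 201 2
[... 2609 characters left out ...]
 155 151 150 155 158 151 136 102 222 197 131 126  57  65 117 152 173
  195 206 224 236 239 226 226 219 207 189 219 214 120 143 143 144]
 [147 151 154 159 155 157 159 153 104 161 217 144 137 101  70 100 138 165
  184 202 218 232 238 235 229 221 215 196 142 171 142 144 143 142]
 [146 155 157 159 152 148 123 150 147 102 224 139 135 134 119  87 122 150
  129 145 154 140 150 105 109  91 108 124 136 144 144 142 143 143]
 [147 153 155 153 151 152 151 147 142 129 155  97  92 122  77 106  63  61
   69 107 116 102  97 119 126 137 137 142 143 143 143 143 143 143]
 [150 156 153 161 155 151 146 143 141 139 141 142 141 140 139 135 123 124
  125 135 125 118 120 138 142 143 142 142 142 142 143 143 143 142]]
```

```bash
cat > m2.py <<'E'
from h import *
a=cv2.imread("pics/top0.png");g=a.astype(float).mean(2)
# bar
cx=np.array([.4849,-.148]);ex=np.array([.0834,-.0272]);ex/=np.linalg.norm(ex);ey=np.array([-ex[1],ex[0]])
for y in np.arange(-50,12,3): # dark profile along chock y at z=.041 (offset from yellow centroid)
    P=[[*(cx+ex*x/1e3+ey*y/1e3),.041] for x in(-20,-10,0,10,20)]
    uv=proj("top",P).astype(np.float32);print(y,int(cv2.remap(g.astype(np.float32),uv[:,:1],uv[:,1:],1).mean()),end="; ")
print()
D=np.clip((204-g)/100,0,1.2);A=[]
Z=[[(84,57),(139,64),(193,67),(247,71),(300,76)],[(76,153),(131,156),(186,160),(239,164),(293,168)]]
for s,row in ((1,Z[0]),(-1,Z[1])):
    for i,(u,v) in enumerate(row):
        ui,vi=int(round(139.5+u/4)),int(round(159.5+v/4))
        w=D[vi-2:vi+3,ui-4:ui+5].sum(0);uc=ui+(w*np.arange(-4,5)).sum()/w.sum()
        k=int(round(uc)); col=D[vi-8:vi+9,k-1:k+2].mean(1); ix=np.arange(vi-8,vi+9)
        c=col if s==1 else col[::-1]; ii=ix if s==1 else ix[::-1]
        j=8
        while c[j]>.5: j+=1
        e=ii[j-1]+(ii[j]-ii[j-1])*(c[j-1]-.5)/(c[j-1]-c[j])
        A.append((s,i,uc,e))
def fit(sign):
    M=[];W=[]
    for s,i,u,v in A:
        y=[175,125,75,25,-25][i] if sign>0 else [-25,25,75,125,175][i]
        z=.024+(55+y)/1e3*np.sin(np.radians(9))
        M.append([32*s*sign,(y+55)*np.cos(np.radians(9))-130]);W.append(ray("top",(u,v),z)[:2]*1e3)
    M=np.array(M,float);W=np.array(W);m=M.mean(0);w=W.mean(0);H=(M-m).T@(W-w);U,S,Vt=np.linalg.svd(H)
    R=Vt.T@np.diag([1,np.sign(np.linalg.det(Vt.T@U.T))])@U.T;t=w-R@m
    print("sign",sign,"ramp xy",t.round(1),"yaw",np.degrees(np.arctan2(R[1,0],R[0,0])).round(2),"rms",np.sqrt((((M@R.T+t)-W)**2).mean()).round(2));print(np.round((M@R.T+t)-W,1).tolist())
    return R,t
fit(1);fit(-1)
p=[ray("top",q,.038) for q in((335.3,182),(337.3,193.2),(339.1,204))]
print("roller",np.round(p,4).tolist(),np.degrees(np.arctan2(*(p[0]-p[2])[1::-1])))
E
python3 m2.py
```

```text
-50 146; -47 145; -44 143; -41 141; -38 140; -35 139; -32 139; -29 136; -26 111; -23 73; -20 58; -17 55; -14 52; -11 48; -8 72; -5 87; -2 91; 1 111; 4 139; 7 143; 10 144; 
sign 1 ramp xy [522.  203.2] yaw -5.37 rms 1.0
[[1.6, 0.8], [0.2, 0.8], [0.1, 1.4], [-0.4, 1.5], [-0.8, 1.6], [0.2, -1.9], [0.1, -0.9], [0.0, -1.1], [-0.4, -0.8], [-0.7, -1.4]]
sign -1 ramp xy [521.8 201. ] yaw 173.52 rms 2.88
[[-0.2, -5.9], [-0.6, -1.8], [0.1, 1.8], [0.4, 3.9], [0.7, 5.0], [-0.2, -7.5], [0.1, -2.4], [0.2, 0.5], [-0.1, 2.9], [-0.3, 3.5]]
roller [[0.5367, -0.3557, 0.038], [0.4943, -0.362, 0.038], [0.4536, -0.3675, 0.038]] 8.044604212757234
```

```bash
cat >> h.py <<'E'
def tool(yaw,tilt=0):
    "tool x along world yaw, z down, then the whole tilted about that x (deg): +tilt = scene y axis rises"
    Rs=Ro.from_euler("z",yaw,degrees=True)*Ro.from_euler("x",tilt,degrees=True)
    return Rs*Ro.from_euler("x",180,degrees=True)
E
python3 -c "
from h import *
delta([.4796,-.1642,.12],tool(-18.1))"
```

```text
shift mm (tool now) [ 378.6 -337.1  132.9] rot deg [-9.000e-02  4.000e-02  4.089e+01] shift in target axes [  65.3 -502.8  132.4]
```

step_arm([
  {"rz": 10.2},
  {"rz": 10.2},
  {"rz": 10.2},
  {"rz": 10.3},
  {"dx": 6.5, "dy": -45},
  {"dx": 6.5, "dy": -50},
  {"dx": 6.5, "dy": -50},
  {"dx": 6.5, "dy": -50},
  {"dx": 6.5, "dy": -50},
  {"dx": 6.5, "dy": -50},
  {"dx": 6.5, "dy": -50},
  {"dx": 6.5, "dy": -50},
  {"dx": 6.5, "dy": -50},
  {"dx": 6.8, "dy": -58},
  {"dz": 44},
  {"dz": 44},
  {"dz": 44},
  {},
])

```text
invalid input at $.moves[0]: expected keys rx, ry, rz, dx, dy, dz, gripper
```

```bash
python3 - <<'E'
from h import *
delta([.4796,-.1642,.042],tool(-18.1))
o=r.get_obs();print(o["clock"],o["tcp_pos"],o["joints"])
a=r.grab_frame("top")[140:240,220:340];b=r.grab_frame("scene")[100:240,220:360]
cv2.imwrite("pics/g1.png",np.hstack([cv2.resize(a,(480,400)),cv2.resize(b,(320,400))[:, :320]]))
E
```

```text
shift mm (tool now) [ 378.6 -337.   210.9] rot deg [-9.000e-02  4.000e-02  4.089e+01] shift in target axes [  65.3 -502.8  210.4]
0.1 [ 0.26127091 -0.62185154  0.25240198] [ 1.0649315   0.47774964  0.0223477   1.55635118 -0.01151731  1.10927278
 -0.08310874]
```

View pics/g1.png

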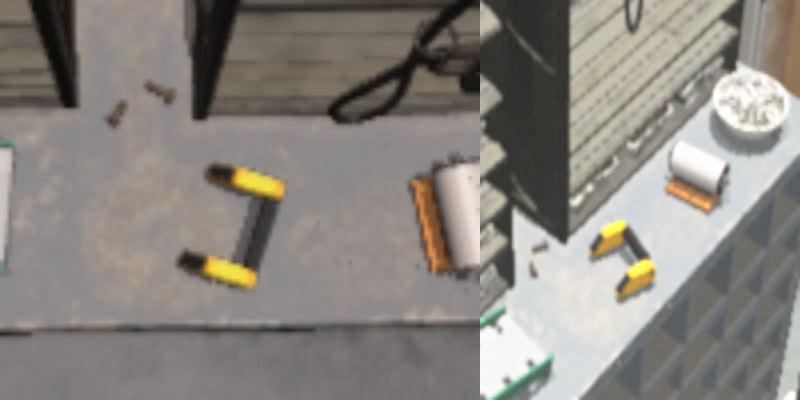

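The call was refused because every key must be present, so this picture shows the unmoved scene. I'll resend with full rows.

step_arm([
  {"rx": 0, "ry": 0, "rz": 10.2, "dx": 0, "dy": 0, "dz": 0, "gripper": 1},
  {"rx": 0, "ry": 0, "rz": 10.2, "dx": 0, "dy": 0, "dz": 0, "gripper": 1},
  {"rx": 0, "ry": 0, "rz": 10.2, "dx": 0, "dy": 0, "dz": 0, "gripper": 1},
  {"rx": 0, "ry": 0, "rz": 10.3, "dx": 0, "dy": 0, "dz": 0, "gripper": 1},
  {"rx": 0, "ry": 0, "rz": 0, "dx": 6.5, "dy": -45, "dz": 0, "gripper": 1},
  {"rx": 0, "ry": 0, "rz": 0, "dx": 6.5, "dy": -50, "dz": 0, "gripper": 1},
  {"rx": 0, "ry": 0, "rz": 0, "dx": 6.5, "dy": -50, "dz": 0, "gripper": 1},
  {"rx": 0, "ry": 0, "rz": 0, "dx": 6.5, "dy": -50, "dz": 0, "gripper": 1},
  {"rx": 0, "ry": 0, "rz": 0, "dx": 6.5, "dy": -50, "dz": 0, "gripper": 1},
  {"rx": 0, "ry": 0, "rz": 0, "dx": 6.5, "dy": -50, "dz": 0, "gripper": 1},
  {"rx": 0, "ry": 0, "rz": 0, "dx": 6.5, "dy": -50, "dz": 0, "gripper": 1},
  {"rx": 0, "ry": 0, "rz": 0, "dx": 6.5, "dy": -50, "dz": 0, "gripper": 1},
  {"rx": 0, "ry": 0, "rz": 0, "dx": 6.5, "dy": -50, "dz": 0, "gripper": 1},
  {"rx": 0, "ry": 0, "rz": 0, "dx": 6.8, "dy": -58, "dz": 0, "gripper": 1},
  {"rx": 0, "ry": 0, "rz": 0, "dx": 0, "dy": 0, "dz": 44, "gripper": 1},
  {"rx": 0, "ry": 0, "rz": 0, "dx": 0, "dy": 0, "dz": 44, "gripper": 1},
  {"rx": 0, "ry": 0, "rz": 0, "dx": 0, "dy": 0, "dz": 44, "gripper": 1},
  {"rx": 0, "ry": 0, "rz": 0, "dx": 0, "dy": 0, "dz": 0, "gripper": 1},
])

```text
clock: 2.45
tcp_pos: [0.4775, -0.1639, 0.1188]
orientation: [-3.102, 0.494, 0.011]
contact_force: [-0.3, -0.4, 0.2]
grip_width: 0.0853
gripper_force: 0.0
```

```bash
python3 - <<'E'
from h import *
delta([.4796,-.1642,.042],tool(-18.1))
o=r.get_obs();print(o["clock"],o["tcp_pos"],o["joints"],o["contact_force"])
E
```

```text
shift mm (tool now) [ 2.7 -0.4 76.8] rot deg [0.03 0.39 0.  ] shift in target axes [ 2.1 -0.3 76.8]
2.45 [ 0.47745823 -0.16386453  0.11878383] [ 0.26142044  0.38632721 -0.06581005  2.06619098  0.03823373  0.69707649
 -1.71570526] [-0.30043056 -0.43613593  0.19309643]
```

step_arm([
  {"rx": 0, "ry": 0.4, "rz": 0, "dx": 2.4, "dy": 0, "dz": 25, "gripper": 1},
  {"rx": 0, "ry": 0, "rz": 0, "dx": 0, "dy": 0, "dz": 25, "gripper": 1},
  {"rx": 0, "ry": 0, "rz": 0, "dx": 0, "dy": 0, "dz": 15, "gripper": 1},
  {"rx": 0, "ry": 0, "rz": 0, "dx": 0, "dy": 0, "dz": 12, "gripper": 1},
  {"rx": 0, "ry": 0, "rz": 0, "dx": 0, "dy": 0, "dz": 0, "gripper": 1},
  {"rx": 0, "ry": 0, "rz": 0, "dx": 0, "dy": 0, "dz": 0, "gripper": 1},
], grip_force=50)

```text
clock: 3.2
tcp_pos: [0.483, -0.1655, 0.045]
orientation: [3.101, -0.494, 0.012]
contact_force: [0.2, -0.8, -0.2]
grip_width: 0.0851
gripper_force: 0.0
```

```bash
python3 - <<'E'
from h import *
delta([.4796,-.1642,.042],tool(-18.1))
print(r.tcp_to_tips)
a=r.grab_frame("top")[160:230,245:325];b=r.grab_frame("scene")[140:230,240:320]
cv2.imwrite("pics/g2.png",np.hstack([cv2.resize(a,(400,350),interpolation=2),cv2.resize(b,(311,350),interpolation=2)]))
E
```

```text
shift mm (tool now) [-3.7 -0.2  2.9] rot deg [-0.   -0.46 -0.01] shift in target axes [-3.7 -0.2  3. ]
0.022
```

View pics/g2.png

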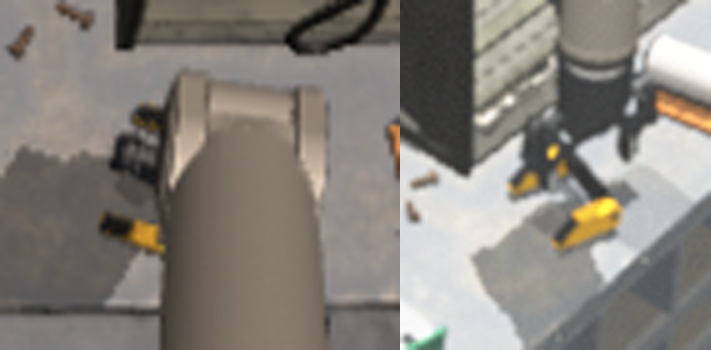

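The fingers straddle the bar. The left finger is between the wedges at about (135,150) in the top crop and the other is behind the bar. I'll correct x and close.

step_arm([
  {"rx": 0, "ry": -0.4, "rz": 0, "dx": -3.5, "dy": 0, "dz": 2.5, "gripper": 1},
  {"rx": 0, "ry": 0, "rz": 0, "dx": 0, "dy": 0, "dz": 0, "gripper": 1},
  {"rx": 0, "ry": 0, "rz": 0, "dx": 0, "dy": 0, "dz": 0, "gripper": -1},
  {"rx": 0, "ry": 0, "rz": 0, "dx": 0, "dy": 0, "dz": 0, "gripper": -1},
  {"rx": 0, "ry": 0, "rz": 0, "dx": 0, "dy": 0, "dz": 0, "gripper": -1},
  {"rx": 0, "ry": 0, "rz": 0, "dx": 0, "dy": 0, "dz": 0, "gripper": -1},
  {"rx": 0, "ry": 0, "rz": 0, "dx": 0, "dy": 0, "dz": 0, "gripper": -1},
  {"rx": 0, "ry": 0, "rz": 0, "dx": 0, "dy": 0, "dz": 0, "gripper": -1},
  {"rx": 0, "ry": 0, "rz": 0, "dx": 0, "dy": 0, "dz": 0, "gripper": -1},
  {"rx": 0, "ry": 0, "rz": 0, "dx": 0, "dy": 0, "dz": 0, "gripper": -1},
], grip_force=50)

```text
clock: 4.55
tcp_pos: [0.4795, -0.1642, 0.042]
orientation: [-3.102, 0.494, -0.001]
contact_force: [0.3, 3.2, 5.2]
grip_width: 0.013
gripper_force: 49.7
```

```bash
python3 - <<'E'
from h import *
o=r.get_obs();print(o)
E
```

```text
{'clock': 4.55, 'joints': array([ 0.2537842 ,  0.51951248, -0.05794269,  2.10099283,  0.0573453 ,
        0.52198877, -1.73304603]), 'qvel': array([ 6.55469684e-04, -3.19742740e-04, -1.60128628e-03,  3.51715693e-05,
       -1.34140055e-04,  2.96282979e-03,  2.54158998e-03]), 'tau': array([ 7.03325830e-01, -4.73151505e+01,  1.41259968e+00, -1.48415700e+01,
        2.87930304e-01, -1.71268447e-01,  2.99371232e-02]), 'tcp_pos': array([ 0.47951614, -0.16417724,  0.04200142]), 'orientation': array([-3.10231009e+00,  4.94309413e-01, -8.48104549e-04]), 'contact_force': array([0.27957218, 3.15326513, 5.19590403]), 'moment': array([ 0.32625844,  0.06578599, -0.01088581]), 'gripper_force': 49.67439651489258, 'grip_width': 0.013038389247880774}
```

```bash
cat >> h.py <<'E'
SEAT=np.array([.5149,.1278,.0326]);YAW=-5.4
def seatp(v): # point (mm) in seat frame -> world
    return SEAT+(Ro.from_euler("z",YAW,degrees=True)*Ro.from_euler("x",9,degrees=True)).apply(np.array(v)/1e3)
E
python3 - <<'E'
from h import *
print(seatp([0,-27,33]),seatp([0,-27,83]))
delta(seatp([0,-27,83]),tool(YAW,9))
E
```

```text
[0.51190454 0.09611134 0.06096998] [0.51116845 0.08832433 0.1103544 ]
shift mm (tool now) [ -48.4 -249.9  -68.3] rot deg [  8.95  -1.03 -12.68] shift in target axes [   7.7 -261.9  -27.7]
```

step_arm([
  {"rx": 0, "ry": 0, "rz": 0, "dx": 0, "dy": 0, "dz": -25, "gripper": -1},
  {"rx": 0, "ry": 0, "rz": 0, "dx": 0, "dy": 0, "dz": -30, "gripper": -1},
  {"rx": 0, "ry": 0, "rz": 0, "dx": 0, "dy": 0, "dz": -30, "gripper": -1},
  {"rx": 0, "ry": 0, "rz": 0, "dx": -6, "dy": -30, "dz": 0, "gripper": -1},
  {"rx": 0, "ry": 0, "rz": 0, "dx": -7, "dy": -36, "dz": 0, "gripper": -1},
  {"rx": 0, "ry": 0, "rz": 0, "dx": -8, "dy": -40, "dz": 0, "gripper": -1},
  {"rx": 0, "ry": 0, "rz": 0, "dx": -8, "dy": -40, "dz": 0, "gripper": -1},
  {"rx": 0, "ry": 0, "rz": 0, "dx": -7, "dy": -40, "dz": 0, "gripper": -1},
  {"rx": 0, "ry": 0, "rz": 0, "dx": -7, "dy": -38, "dz": 0, "gripper": -1},
  {"rx": 0, "ry": 0, "rz": 0, "dx": -5.4, "dy": -26, "dz": 0, "gripper": -1},
  {"rx": 3, "ry": -0.3, "rz": -4.2, "dx": 0, "dy": 0, "dz": 0, "gripper": -1},
  {"rx": 3, "ry": -0.3, "rz": -4.2, "dx": 0, "dy": 0, "dz": 0, "gripper": -1},
  {"rx": 3, "ry": -0.4, "rz": -4.2, "dx": 0, "dy": 0, "dz": 0, "gripper": -1},
  {"rx": 0, "ry": 0, "rz": 0, "dx": 0, "dy": 0, "dz": 0, "gripper": -1},
  {"rx": 0, "ry": 0, "rz": 0, "dx": 0, "dy": 0, "dz": 0, "gripper": -1},
  {"rx": 0, "ry": 0, "rz": 0, "dx": 0, "dy": 0, "dz": 0, "gripper": -1},
])

```text
clock: 6.55
tcp_pos: [0.5108, 0.0889, 0.1267]
orientation: [-2.981, 0.142, -0.011]
contact_force: [0.2, 0.6, -3.2]
grip_width: 0.0131
gripper_force: 49.6
```

```bash
python3 - <<'E'
from h import *
o=r.get_obs();print(o["clock"],o["contact_force"],o["moment"],o["joints"].round(2))
delta(seatp([0,-27,53]),tool(YAW,9))
a=r.grab_frame("top")[150:220,150:240];b=r.grab_frame("scene")[190:280,165:265]
cv2.imwrite("pics/g3.png",np.hstack([cv2.resize(a,(450,350),interpolation=2),cv2.resize(b,(350,315),interpolation=2)] if 0 else [cv2.resize(a,(400,311),interpolation=2),cv2.resize(b,(346,311),interpolation=2)]))
E
```

```text
6.55 [ 0.22730724  0.60283981 -3.24691239] [-0.29992243  0.04689208 -0.05282658] [ 0.03  0.39 -0.28  2.05 -0.07  0.66 -1.84]
shift mm (tool now) [ 0.5  3.1 46.1] rot deg [ 0.    0.01 -0.06] shift in target axes [ 0.4  3.1 46.1]
```

View pics/g3.png

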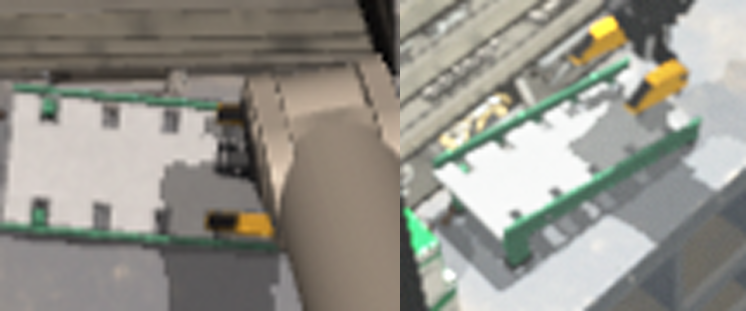

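The chock is held level with the slope and faces uphill, over the low end. Its near black face is at about (224,218) in the crop. I'll check how it is centred against prediction.

```bash
python3 - <<'E'
from h import *
o=r.get_obs();R=Ro.from_rotvec(o["orientation"]);Rs=R*Ro.from_euler("x",180,degrees=True)
org=o["tcp_pos"]+Rs.apply([0,.027,-.033])
a=r.grab_frame("top");h=cv2.cvtColor(a,cv2.COLOR_BGR2HSV);m=(h[...,0]>15)&(h[...,0]<35)&(h[...,1]>120)&(h[...,2]>90)
for s in(1,-1):
    c=np.array([[s*x,y,z] for x,y,z in((.036,.012,.029),(.052,.012,.029),(.036,.038,.003),(.052,.038,.003))])
    print(s,proj("top",org+Rs.apply(c)).round(1).tolist())
g=a.mean(2).astype(int);print("far rows171-182 cols196-208");print(g[170:183,194:210]);print("near");print(g[192:206,192:212])
print(m[192:206,192:212].astype(int))
E
```

```text
1 [[205.0, 177.4], [205.4, 173.0], [197.4, 177.5], [197.8, 173.1]]
-1 [[203.1, 197.6], [202.7, 202.1], [195.6, 197.3], [195.2, 201.8]]
far rows171-182 cols196-208
[[143 143 144 142 142 143 144 144 143 139 109 107 124 141 142 142]
 [142 141 142 142 141 141 142 145 145 136  97 104 107 143 142 143]
 [114 115 110 122 120 122 142 146 144 133  69  80  95 145 142 142]
 [110 109 109 114 109 105  95  96  96  88  42  68 106 146 142 142]
 [102  99  89  90  82  61  45  45  44  44  36  63 108 115 142 142]
 [183 183 182 177 139  35  34  35  34  35  33  62 119 103 144 142]
 [206 198 154 147 100  35  34  33  34  33  30  52  99  94 147 143]
 [204 195 127 122  91  60  59  57  47  46  37  36  81 130 148 143]
 [204 194 127 125 119 108  73  71  70  80  65  36  86 150 115 141]
 [204 192 125 126 126 119  78  75  85  90  85  36  82 147  90 148]
 [199 179 186 177 125 112  84  76  90  92  88  26  68 131 103 155]
 [201 194 203 199 174 117 115  84 111  94  88  36  52 104 108 161]
 [203 203 203 202 186  73  80  53  71  89 111  50  37  79 107 128]]
near
[[126 124 125 125 126 125 125 125 125 124 122 122 122 122 11
[... 1033 characters left out ...]

   75  71]
 [ 68  70  70  72  71  69  62  66  62  61  61  58  56  53  55  59  61  61
   60  61]]
[[0 0 0 0 0 0 0 0 0 0 0 0 0 0 0 0 0 0 0 0]
 [0 0 0 0 0 0 0 0 0 0 0 0 0 0 0 0 0 0 0 0]
 [0 0 0 0 0 0 0 0 0 0 0 0 0 0 0 0 0 0 0 0]
 [0 0 0 0 0 0 0 0 0 0 0 0 0 0 0 0 0 0 0 0]
 [0 0 0 0 0 0 0 0 0 0 0 0 0 0 0 0 0 0 0 0]
 [0 0 0 0 0 0 0 0 0 0 0 0 0 0 0 0 0 0 0 0]
 [0 0 0 0 0 0 0 0 0 0 0 1 1 1 1 1 1 1 1 0]
 [0 0 0 0 1 0 0 0 0 0 0 1 1 1 1 1 1 1 1 0]
 [0 0 0 0 0 0 0 0 0 0 0 1 1 1 1 1 1 1 1 0]
 [0 0 0 0 0 0 0 0 0 0 0 1 1 1 1 1 1 1 1 1]
 [0 0 0 0 0 0 0 0 0 0 0 0 1 1 1 1 1 1 1 1]
 [0 0 0 0 0 0 0 0 0 0 0 0 0 0 0 0 0 0 0 0]
 [0 0 0 0 0 0 0 0 0 0 0 0 0 0 0 0 0 0 0 0]
 [0 0 0 0 0 0 0 0 0 0 0 0 0 0 0 0 0 0 0 0]]
```

Prediction matches within a pixel, so the grip is centred. I'll descend to 20 mm above the floor.

step_arm([
  {"rx": 0, "ry": 0, "rz": 0, "dx": 0.4, "dy": 3.1, "dz": 10, "gripper": -1},
  {"rx": 0, "ry": 0, "rz": 0, "dx": 0, "dy": 0, "dz": 18, "gripper": -1},
  {"rx": 0, "ry": 0, "rz": 0, "dx": 0, "dy": 0, "dz": 18, "gripper": -1},
  {"rx": 0, "ry": 0, "rz": 0, "dx": 0, "dy": 0, "dz": 7, "gripper": -1},
  {"rx": 0, "ry": 0, "rz": 0, "dx": 0, "dy": 0, "dz": 0, "gripper": -1},
  {"rx": 0, "ry": 0, "rz": 0, "dx": 0, "dy": 0, "dz": 0, "gripper": -1},
  {"rx": 0, "ry": 0, "rz": 0, "dx": 0, "dy": 0, "dz": 0, "gripper": -1},
])

```text
clock: 7.58
tcp_pos: [0.5123, 0.0935, 0.0745]
orientation: [-2.981, 0.143, -0.013]
contact_force: [-0.4, -0.3, -3.4]
grip_width: 0.0127
gripper_force: 49.5
```

```bash
cat > s.py <<'E'
from h import *
import sys
o=r.get_obs();print(o["clock"],o["contact_force"].round(1),o["moment"].round(2))
delta(seatp([0,-27,33]),tool(YAW,9))
E
python3 s.py
```

```text
7.575 [-0.4 -0.3 -3.4] [-0.25  0.02 -0.07]
shift mm (tool now) [-0.6 -0.4 13.8] rot deg [-0.04 -0.07 -0.08] shift in target axes [-0.6 -0.4 13.8]
```

step_arm([
  {"rx": 0, "ry": 0, "rz": 0, "dx": -0.5, "dy": -0.4, "dz": 3, "gripper": -1},
  {"rx": 0, "ry": 0, "rz": 0, "dx": 0, "dy": 0, "dz": 2, "gripper": -1},
  {"rx": 0, "ry": 0, "rz": 0, "dx": 0, "dy": 0, "dz": 2, "gripper": -1},
  {"rx": 0, "ry": 0, "rz": 0, "dx": 0, "dy": 0, "dz": 1, "gripper": -1},
  {"rx": 0, "ry": 0, "rz": 0, "dx": 0, "dy": 0, "dz": 0, "gripper": -1},
  {"rx": 0, "ry": 0, "rz": 0, "dx": 0, "dy": 0, "dz": 0, "gripper": -1},
])

```text
clock: 8.32
tcp_pos: [0.5115, 0.0953, 0.0661]
orientation: [-2.981, 0.143, -0.011]
contact_force: [0.1, -0.5, -2.5]
grip_width: 0.013
gripper_force: 49.5
```

```bash
python3 s.py
```

```text
8.325 [ 0.1 -0.5 -2.5] [-0.31  0.05  0.  ]
shift mm (tool now) [ 0.3 -0.1  5.2] rot deg [-0.03 -0.01 -0.08] shift in target axes [ 0.3 -0.1  5.2]
```

No contact with lugs about 4 mm below the floor surface, so they are in the slots. Continuing down.

step_arm([
  {"rx": 0, "ry": 0, "rz": 0, "dx": 0.3, "dy": 0, "dz": 2, "gripper": -1},
  {"rx": 0, "ry": 0, "rz": 0, "dx": 0, "dy": 0, "dz": 1.5, "gripper": -1},
  {"rx": 0, "ry": 0, "rz": 0, "dx": 0, "dy": 0, "dz": 1, "gripper": -1},
  {"rx": 0, "ry": 0, "rz": 0, "dx": 0, "dy": 0, "dz": 0.7, "gripper": -1},
  {"rx": 0, "ry": 0, "rz": 0, "dx": 0, "dy": 0, "dz": 0, "gripper": -1},
  {"rx": 0, "ry": 0, "rz": 0, "dx": 0, "dy": 0, "dz": 0, "gripper": -1},
])

```text
clock: 9.07
tcp_pos: [0.5119, 0.096, 0.061]
orientation: [-2.981, 0.143, -0.011]
contact_force: [0.4, 0.1, -2.9]
grip_width: 0.0133
gripper_force: 49.6
```

```bash
python3 s.py
```

```text
9.075 [ 0.4  0.1 -2.9] [-0.31  0.01 -0.04]
shift mm (tool now) [ 0.  -0.1  0. ] rot deg [-0.03 -0.01 -0.08] shift in target axes [ 0.  -0.1  0. ]
```

step_arm([
  {"rx": 0, "ry": 0, "rz": 0, "dx": 0, "dy": 0, "dz": 1, "gripper": -1},
  {"rx": 0, "ry": 0, "rz": 0, "dx": 0, "dy": 0, "dz": 0.5, "gripper": -1},
  {"rx": 0, "ry": 0, "rz": 0, "dx": 0, "dy": 0, "dz": 0, "gripper": -1},
  {"rx": 0, "ry": 0, "rz": 0, "dx": 0, "dy": 0, "dz": 0, "gripper": -1},
])

```text
clock: 9.57
tcp_pos: [0.512, 0.0961, 0.0608]
orientation: [-2.981, 0.143, -0.012]
contact_force: [-5.5, -1.8, 12.9]
grip_width: 0.0131
gripper_force: 51.9
```

```bash
python3 s.py
```

```text
9.575 [-5.5 -1.8 12.9] [-0.43  1.15  0.13]
shift mm (tool now) [-0.1 -0.  -0.2] rot deg [-0.02 -0.03 -0.08] shift in target axes [-0.1 -0.  -0.2]
```

Seated at the expected height with firm contact. Now I release, lift away and look.

step_arm([
  {"rx": 0, "ry": 0, "rz": 0, "dx": 0, "dy": 0, "dz": -0.5, "gripper": -1},
  {"rx": 0, "ry": 0, "rz": 0, "dx": 0, "dy": 0, "dz": -0.5, "gripper": 0},
  {"rx": 0, "ry": 0, "rz": 0, "dx": 0, "dy": 0, "dz": 0, "gripper": 0},
  {"rx": 0, "ry": 0, "rz": 0, "dx": 0, "dy": 0, "dz": 0, "gripper": 0},
  {"rx": 0, "ry": 0, "rz": 0, "dx": 0, "dy": 0, "dz": 0, "gripper": 0},
  {"rx": 0, "ry": 0, "rz": 0, "dx": 0, "dy": 0, "dz": -8, "gripper": 0},
  {"rx": 0, "ry": 0, "rz": 0, "dx": 0, "dy": 0, "dz": -20, "gripper": 0},
  {"rx": 0, "ry": 0, "rz": 0, "dx": 0, "dy": 0, "dz": -40, "gripper": 0},
  {"rx": 0, "ry": 0, "rz": 0, "dx": 0, "dy": 0, "dz": -40, "gripper": 1},
  {"rx": 0, "ry": 0, "rz": 0, "dx": 0, "dy": 0, "dz": -20, "gripper": 1},
  {"rx": 0, "ry": 0, "rz": 0, "dx": 0, "dy": 40, "dz": 0, "gripper": 1},
  {"rx": 0, "ry": 0, "rz": 0, "dx": 0, "dy": 50, "dz": 0, "gripper": 1},
  {"rx": -3, "ry": 0, "rz": 0, "dx": 0, "dy": 50, "dz": 0, "gripper": 1},
  {"rx": -3, "ry": 0, "rz": 0, "dx": 0, "dy": 50, "dz": 0, "gripper": 1},
  {"rx": -3, "ry": 0, "rz": 0, "dx": 0, "dy": 50, "dz": 0, "gripper": 1},
  {"rx": 0, "ry": 0, "rz": 0, "dx": 0, "dy": 50, "dz": 0, "gripper": 1},
  {"rx": 0, "ry": 0, "rz": 0, "dx": 0, "dy": 40, "dz": 0, "gripper": 1},
  {"rx": 0, "ry": 0, "rz": 0, "dx": 0, "dy": 0, "dz": 0, "gripper": 1},
])

```text
clock: 11.82
tcp_pos: [0.4776, -0.2542, 0.1575]
orientation: [3.136, -0.16, 0.0]
contact_force: [0.1, 0.5, -0.4]
grip_width: 0.0851
gripper_force: 0.0
```

```bash
python3 - <<'E'
from h import *
o=r.get_obs();print(o["clock"],o["contact_force"].round(1),o["tcp_pos"])
a=r.grab_frame("top");b=r.grab_frame("scene");cv2.imwrite("pics/top4.png",a)
cv2.imwrite("pics/g4.png",np.hstack([cv2.resize(a[150:220,150:240],(450,350),interpolation=2),cv2.resize(b[190:280,175:265],(350,350),interpolation=2)]))
Rs=Ro.from_euler("z",YAW,degrees=True)*Ro.from_euler("x",9,degrees=True)
h=cv2.cvtColor(a,cv2.COLOR_BGR2HSV);m=(h[...,0]>15)&(h[...,0]<35)&(h[...,1]>120)&(h[...,2]>90);m[:,:195]=0;m[:,240:]=0;m[:165]=0;m[215:]=0
n,l,s,c=cv2.connectedComponentsWithStats(m.astype(np.uint8));print([(int(s[i,4]),c[i].round(1)) for i in range(1,n) if s[i,4]>9])
print(proj("top",[seatp([x,y,z]) for x,y,z in((44,-12.5,30),(-44,-12.5,30))]).round(1))
delta([.4943,-.362,.12],tool(8))
E
```

```text
11.825 [ 0.1  0.5 -0.4] [ 0.47761237 -0.25421782  0.15747942]
[(69, array([211.3, 177.7])), (66, array([209.5, 201.3]))]
[[211.9 177.7]
 [209.8 201.3]]
shift mm (tool now) [ 26.4 109.9  37.1] rot deg [-5.000e-02 -1.000e-02 -1.352e+01] shift in target axes [ -0.  113.   37.2]
```

View pics/g4.png

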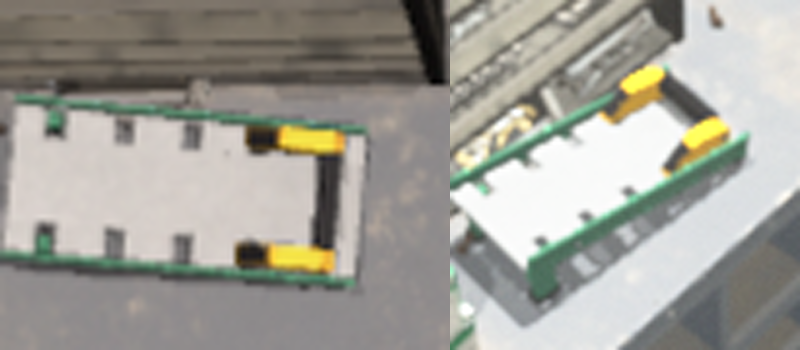

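The chock sits flat with its faces uphill and the three upper slot pairs free. It matches the prediction within 0.6 px. Now the roller.

step_arm([
  {"rx": 0, "ry": 0, "rz": -7, "dx": 0, "dy": 0, "dz": 0, "gripper": 1},
  {"rx": 0, "ry": 0, "rz": -7, "dx": 0, "dy": 0, "dz": 0, "gripper": 1},
  {"rx": 0, "ry": 0, "rz": 0, "dx": 0, "dy": 40, "dz": 0, "gripper": 1},
  {"rx": 0, "ry": 0, "rz": 0, "dx": 0, "dy": 40, "dz": 0, "gripper": 1},
  {"rx": 0, "ry": 0, "rz": 0, "dx": 0, "dy": 33, "dz": 0, "gripper": 1},
  {"rx": 0, "ry": 0, "rz": 0, "dx": 0, "dy": 0, "dz": 30, "gripper": 1},
  {"rx": 0, "ry": 0, "rz": 0, "dx": 0, "dy": 0, "dz": 10, "gripper": 1},
  {"rx": 0, "ry": 0, "rz": 0, "dx": 0, "dy": 0, "dz": 0, "gripper": 1},
  {"rx": 0, "ry": 0, "rz": 0, "dx": 0, "dy": 0, "dz": 0, "gripper": 1},
])

```text
clock: 13.05
tcp_pos: [0.4963, -0.3614, 0.1179]
orientation: [-3.133, -0.235, -0.002]
contact_force: [-0.6, -0.1, -1.2]
grip_width: 0.0853
gripper_force: 0.0
```

```bash
python3 -c "
from h import *
delta([.4943,-.362,.044],tool(8.5))"
```

```text
shift mm (tool now) [-2.1  0.3 73.9] rot deg [ 0.   -0.07  0.1 ] shift in target axes [-2.   0.3 73.9]
```

step_arm([
  {"rx": 0, "ry": 0, "rz": 0, "dx": -2, "dy": 0.3, "dz": 22, "gripper": 1},
  {"rx": 0, "ry": 0, "rz": 0, "dx": 0, "dy": 0, "dz": 22, "gripper": 1},
  {"rx": 0, "ry": 0, "rz": 0, "dx": 0, "dy": 0, "dz": 18, "gripper": 1},
  {"rx": 0, "ry": 0, "rz": 0, "dx": 0, "dy": 0, "dz": 12, "gripper": 1},
  {"rx": 0, "ry": 0, "rz": 0, "dx": 0, "dy": 0, "dz": 0, "gripper": 1},
  {"rx": 0, "ry": 0, "rz": 0, "dx": 0, "dy": 0, "dz": 0, "gripper": 1},
], grip_force=40)

```text
clock: 13.8
tcp_pos: [0.494, -0.3629, 0.0435]
orientation: [3.133, 0.233, 0.001]
contact_force: [0.0, 0.8, 0.4]
grip_width: 0.0856
gripper_force: 0.0
```

```bash
python3 -c "
from h import *
delta([.4943,-.362,.044],tool(8.5))
print(r.get_obs()['contact_force'])
a=r.grab_frame('top');b=r.grab_frame('scene')
cv2.imwrite('pics/g5.png',np.hstack([cv2.resize(a[160:230,300:390],(450,350),interpolation=2),cv2.resize(b[110:200,270:360],(350,350),interpolation=2)]))"
```

```text
shift mm (tool now) [ 0.5 -0.8 -0.5] rot deg [ 0.01 -0.05  0.02] shift in target axes [ 0.5 -0.8 -0.5]
[0.01518065 0.8321036  0.39922148]
```

View pics/g5.png

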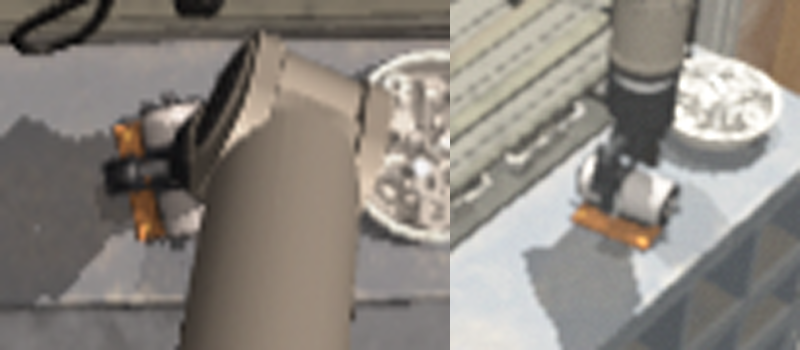

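The finger at (145,175) in the top crop crosses the roller near its middle and clears the battens. Closing.

step_arm([
  {"rx": 0, "ry": 0, "rz": 0, "dx": 0, "dy": 0, "dz": 0, "gripper": 0.2},
  {"rx": 0, "ry": 0, "rz": 0, "dx": 0, "dy": 0, "dz": 0, "gripper": 0.1},
  {"rx": 0, "ry": 0, "rz": 0, "dx": 0, "dy": 0, "dz": 0, "gripper": 0},
  {"rx": 0, "ry": 0, "rz": 0, "dx": 0, "dy": 0, "dz": 0, "gripper": -0.5},
  {"rx": 0, "ry": 0, "rz": 0, "dx": 0, "dy": 0, "dz": 0, "gripper": -0.5},
  {"rx": 0, "ry": 0, "rz": 0, "dx": 0, "dy": 0, "dz": 0, "gripper": -0.5},
], grip_force=40)

```text
clock: 14.65
tcp_pos: [0.493, -0.3582, 0.0432]
orientation: [-3.126, -0.238, 0.004]
contact_force: [-5.8, 11.0, 11.3]
grip_width: 0.0492
gripper_force: 39.2
```

```bash
python3 -c "
from h import *
o=r.get_obs();print(o['moment'],o['tcp_pos'])
delta(seatp([0,57,88]),tool(YAW,9))"
```

```text
[2.37612837 0.89350319 0.24185123] [ 0.49295181 -0.35823115  0.04318435]
shift mm (tool now) [ 105.4 -518.9  -82.2] rot deg [ 8.6   1.29 14.06] shift in target axes [ -23.9 -535.3   -1.5]
```

step_arm([
  {"rx": 0, "ry": 0, "rz": 0, "dx": 0, "dy": -4, "dz": 0, "gripper": -0.5},
  {"rx": 0, "ry": 0, "rz": 0, "dx": 0, "dy": 0, "dz": -6, "gripper": -0.5},
  {"rx": 0, "ry": 0, "rz": 0, "dx": 0, "dy": 0, "dz": -15, "gripper": -0.5},
  {"rx": 0, "ry": 0, "rz": 0, "dx": 0, "dy": 0, "dz": -25, "gripper": -0.5},
  {"rx": 0, "ry": 0, "rz": 0, "dx": 0, "dy": 0, "dz": -30, "gripper": -0.5},
  {"rx": 0, "ry": 0, "rz": 0, "dx": 0, "dy": 0, "dz": -20, "gripper": -0.5},
  {"rx": 0, "ry": 0, "rz": 0, "dx": 0, "dy": 0, "dz": 0, "gripper": -0.5},
  {"rx": 0, "ry": 0, "rz": 0, "dx": 0, "dy": 0, "dz": 0, "gripper": -0.5},
])

```text
clock: 15.65
tcp_pos: [0.4922, -0.3584, 0.1382]
orientation: [-3.132, -0.233, 0.002]
contact_force: [-0.6, -0.4, -6.3]
grip_width: 0.0494
gripper_force: 42.7
```

```bash
python3 -c "
from h import *
o=r.get_obs();print(o['moment'],o['tcp_pos'],o['joints'])
delta(seatp([0,57,88]),tool(YAW,9))"
```

```text
[-0.02151989  0.00582222  0.02104933] [ 0.49215308 -0.35843402  0.13820523] [ 0.6151984   0.50072013 -0.11630596  1.81083606  0.07454106  0.83598196
 -0.95935488]
shift mm (tool now) [ 104.7 -518.8   10.4] rot deg [ 8.88  1.16 13.87] shift in target axes [ -23.1 -520.7   92.4]
```

The roller is held, 5.9 N and balanced (centred). Carrying it over the ramp.

step_arm([
  {"rx": 0, "ry": 0, "rz": 0, "dx": 0, "dy": -10, "dz": -15, "gripper": -0.5},
  {"rx": 0, "ry": 0, "rz": 0, "dx": 6, "dy": -30, "dz": -15, "gripper": -0.5},
  {"rx": 0, "ry": 0, "rz": 0, "dx": 9, "dy": -45, "dz": 0, "gripper": -0.5},
  {"rx": 0, "ry": 0, "rz": 0, "dx": 10, "dy": -48, "dz": 0, "gripper": -0.5},
  {"rx": 0, "ry": 0, "rz": 0, "dx": 10, "dy": -48, "dz": 0, "gripper": -0.5},
  {"rx": 0, "ry": 0, "rz": 0, "dx": 10, "dy": -48, "dz": 0, "gripper": -0.5},
  {"rx": 0, "ry": 0, "rz": 0, "dx": 10, "dy": -48, "dz": 0, "gripper": -0.5},
  {"rx": 0, "ry": 0, "rz": 0, "dx": 10, "dy": -48, "dz": 0, "gripper": -0.5},
  {"rx": 0, "ry": 0, "rz": 0, "dx": 10, "dy": -48, "dz": 0, "gripper": -0.5},
  {"rx": 0, "ry": 0, "rz": 0, "dx": 10, "dy": -48, "dz": 0, "gripper": -0.5},
  {"rx": 0, "ry": 0, "rz": 0, "dx": 9, "dy": -45, "dz": 0, "gripper": -0.5},
  {"rx": 0, "ry": 0, "rz": 0, "dx": 7, "dy": -33, "dz": 0, "gripper": -0.5},
  {"rx": 0, "ry": 0, "rz": 0, "dx": 3.7, "dy": -20, "dz": 0, "gripper": -0.5},
  {"rx": 3, "ry": 0.4, "rz": 4.6, "dx": 0, "dy": 0, "dz": 0, "gripper": -0.5},
  {"rx": 3, "ry": 0.4, "rz": 4.6, "dx": 0, "dy": 0, "dz": 0, "gripper": -0.5},
  {"rx": 2.9, "ry": 0.4, "rz": 4.6, "dx": 0, "dy": 0, "dz": 0, "gripper": -0.5},
  {"rx": 0, "ry": 0, "rz": 0, "dx": 0, "dy": 0, "dz": 0, "gripper": -0.5},
  {"rx": 0, "ry": 0, "rz": 0, "dx": 0, "dy": 0, "dz": 0, "gripper": -0.5},
  {"rx": 0, "ry": 0, "rz": 0, "dx": 0, "dy": 0, "dz": 0, "gripper": -0.5},
])

```text
clock: 18.02
tcp_pos: [0.5194, 0.1708, 0.1694]
orientation: [-2.982, 0.135, -0.014]
contact_force: [0.0, -0.3, -6.4]
grip_width: 0.049
gripper_force: 43.3
```

```bash
cat > s.py <<'E'
from h import *
o=r.get_obs();print(o["clock"],o["contact_force"].round(1),o["moment"].round(2))
delta(seatp([0,55,30.2]),tool(YAW,9))
E
python3 s.py
```

```text
18.025 [ 0.  -0.3 -6.4] [-0.34  0.06 -0.03]
shift mm (tool now) [-0.6  9.  98.1] rot deg [ 0.03 -0.08  0.22] shift in target axes [-0.4  9.1 98.1]
```

step_arm([
  {"rx": 0, "ry": 0, "rz": 0.2, "dx": -0.5, "dy": 9, "dz": 20, "gripper": -0.5},
  {"rx": 0, "ry": 0, "rz": 0, "dx": 0, "dy": 0, "dz": 25, "gripper": -0.5},
  {"rx": 0, "ry": 0, "rz": 0, "dx": 0, "dy": 0, "dz": 25, "gripper": -0.5},
  {"rx": 0, "ry": 0, "rz": 0, "dx": 0, "dy": 0, "dz": 15, "gripper": -0.5},
  {"rx": 0, "ry": 0, "rz": 0, "dx": 0, "dy": 0, "dz": 5, "gripper": -0.5},
  {"rx": 0, "ry": 0, "rz": 0, "dx": 0, "dy": 0, "dz": 0, "gripper": -0.5},
  {"rx": 0, "ry": 0, "rz": 0, "dx": 0, "dy": 0, "dz": 0, "gripper": -0.5},
  {"rx": 0, "ry": 0, "rz": 0, "dx": 0, "dy": 0, "dz": 0, "gripper": -0.5},
])

```text
clock: 19.02
tcp_pos: [0.5202, 0.1752, 0.0796]
orientation: [-2.981, 0.144, -0.015]
contact_force: [0.4, -0.6, -6.9]
grip_width: 0.049
gripper_force: 43.1
```

```bash
python3 s.py
```

```text
19.025 [ 0.4 -0.6 -6.9] [-0.38  0.07  0.03]
shift mm (tool now) [-0.8 -0.5  8.8] rot deg [-0.01 -0.17 -0.1 ] shift in target axes [-0.8 -0.5  8.8]
```

step_arm([
  {"rx": 0, "ry": -0.2, "rz": 0, "dx": -0.8, "dy": 0, "dz": 4, "gripper": -0.5},
  {"rx": 0, "ry": 0, "rz": 0, "dx": 0, "dy": 0, "dz": 3, "gripper": -0.5},
  {"rx": 0, "ry": 0, "rz": 0, "dx": 0, "dy": 0, "dz": 0.8, "gripper": -0.5},
  {"rx": 0, "ry": 0, "rz": 0, "dx": 0, "dy": 0, "dz": 0, "gripper": -0.5},
  {"rx": 0, "ry": 0, "rz": 0, "dx": 0, "dy": 0, "dz": 0, "gripper": -0.5},
])

```text
clock: 19.65
tcp_pos: [0.519, 0.1766, 0.0712]
orientation: [-2.981, 0.143, -0.008]
contact_force: [-0.2, 0.5, -6.0]
grip_width: 0.0488
gripper_force: 43.3
```

```bash
python3 s.py
```

```text
19.65 [-0.2  0.5 -6. ] [-0.36  0.03  0.  ]
shift mm (tool now) [ 0.5 -0.6  0.3] rot deg [ 0.01  0.1  -0.1 ] shift in target axes [ 0.5 -0.6  0.3]
```

step_arm([
  {"rx": 0, "ry": 0, "rz": 0, "dx": 0, "dy": 1.5, "dz": 0.5, "gripper": -0.5},
  {"rx": 0, "ry": 0, "rz": 0, "dx": 0, "dy": 1, "dz": 0.5, "gripper": -0.5},
  {"rx": 0, "ry": 0, "rz": 0, "dx": 0, "dy": 0, "dz": 0, "gripper": -0.5},
  {"rx": 0, "ry": 0, "rz": 0, "dx": 0, "dy": 0, "dz": 0, "gripper": -0.5},
])

```text
clock: 20.15
tcp_pos: [0.519, 0.1751, 0.0705]
orientation: [-2.98, 0.142, -0.009]
contact_force: [-2.2, 3.2, 3.3]
grip_width: 0.0483
gripper_force: 43.7
```

```bash
python3 s.py
```

```text
20.15 [-2.2  3.2  3.3] [ 0.64  0.56 -0.04]
shift mm (tool now) [ 0.3 -2.2 -0.2] rot deg [-0.05  0.06 -0.07] shift in target axes [ 0.3 -2.2 -0.2]
```

step_arm([
  {"rx": 0, "ry": 0, "rz": 0, "dx": 0, "dy": 1, "dz": -0.3, "gripper": -0.5},
  {"rx": 0, "ry": 0, "rz": 0, "dx": 0, "dy": 0.7, "dz": 0, "gripper": -0.5},
  {"rx": 0, "ry": 0, "rz": 0, "dx": 0, "dy": 0, "dz": 0, "gripper": -0.5},
  {"rx": 0, "ry": 0, "rz": 0, "dx": 0, "dy": 0, "dz": 0, "gripper": -0.5},
])

```text
clock: 20.65
tcp_pos: [0.519, 0.1738, 0.0703]
orientation: [-2.98, 0.142, -0.01]
contact_force: [-1.0, 6.6, 1.5]
grip_width: 0.0488
gripper_force: 43.3
```

```bash
python3 s.py
```

```text
20.65 [-1.   6.6  1.5] [ 1.19  0.33 -0.17]
shift mm (tool now) [ 0.3 -3.5 -0.2] rot deg [-0.09  0.06 -0.07] shift in target axes [ 0.3 -3.5 -0.2]
```

step_arm([
  {"rx": 0, "ry": 0, "rz": 0, "dx": 0, "dy": 0.5, "dz": 0, "gripper": -0.5},
  {"rx": 0, "ry": 0, "rz": 0, "dx": 0, "dy": 0, "dz": 0, "gripper": -0.5},
  {"rx": 0, "ry": 0, "rz": 0, "dx": 0, "dy": 0, "dz": 0, "gripper": 0.18},
  {"rx": 0, "ry": 0, "rz": 0, "dx": 0, "dy": 0, "dz": 0, "gripper": 0.25},
  {"rx": 0, "ry": 0, "rz": 0, "dx": 0, "dy": 0, "dz": 0, "gripper": 0.35},
  {"rx": 0, "ry": 0, "rz": 0, "dx": 0, "dy": 0, "dz": 0, "gripper": 0.5},
  {"rx": 0, "ry": 0, "rz": 0, "dx": 0, "dy": 0, "dz": 0, "gripper": 0.65},
  {"rx": 0, "ry": 0, "rz": 0, "dx": 0, "dy": 0, "dz": 0, "gripper": 0.75},
  {"rx": 0, "ry": 0, "rz": 0, "dx": 0, "dy": 0, "dz": 0, "gripper": 0.75},
  {"rx": 0, "ry": 0, "rz": 0, "dx": 0, "dy": 0, "dz": 0, "gripper": 0.75},
])

```text
clock: 21.9
tcp_pos: [0.5185, 0.172, 0.0698]
orientation: [-2.981, 0.143, -0.008]
contact_force: [0.6, -0.7, 1.1]
grip_width: 0.0745
gripper_force: 0.0
```

```bash
python3 s.py
```

```text
21.9 [ 0.6 -0.7  1.1] [-0.13  0.01  0.01]
shift mm (tool now) [ 0.5 -5.4 -0.4] rot deg [ 0.01  0.11 -0.1 ] shift in target axes [ 0.6 -5.4 -0.4]
```

Released, no contact force. I'll lift straight out and look.

step_arm([
  {"rx": 0, "ry": 0, "rz": 0, "dx": 0, "dy": -2, "dz": -5, "gripper": 0.75},
  {"rx": 0, "ry": 0, "rz": 0, "dx": 0, "dy": 0, "dz": -12, "gripper": 0.75},
  {"rx": 0, "ry": 0, "rz": 0, "dx": 0, "dy": 0, "dz": -25, "gripper": 0.75},
  {"rx": 0, "ry": 0, "rz": 0, "dx": 0, "dy": 0, "dz": -40, "gripper": 0.75},
  {"rx": 0, "ry": 0, "rz": 0, "dx": 0, "dy": 0, "dz": -40, "gripper": 0.75},
  {"rx": 0, "ry": 0, "rz": 0, "dx": 0, "dy": 40, "dz": 0, "gripper": 0.75},
  {"rx": 0, "ry": 0, "rz": 0, "dx": 0, "dy": 50, "dz": 0, "gripper": 0.75},
  {"rx": 0, "ry": 0, "rz": 0, "dx": 0, "dy": 50, "dz": 0, "gripper": 0.75},
  {"rx": 0, "ry": 0, "rz": 0, "dx": 0, "dy": 50, "dz": 0, "gripper": 0.75},
  {"rx": 0, "ry": 0, "rz": 0, "dx": 0, "dy": 50, "dz": 0, "gripper": 0.75},
  {"rx": 0, "ry": 0, "rz": 0, "dx": 0, "dy": 0, "dz": 0, "gripper": 0.75},
  {"rx": 0, "ry": 0, "rz": 0, "dx": 0, "dy": 0, "dz": 0, "gripper": 0.75},
])

```text
clock: 23.4
tcp_pos: [0.4947, -0.0805, 0.1538]
orientation: [-2.981, 0.143, -0.009]
contact_force: [-1.1, 0.9, -0.3]
grip_width: 0.0747
gripper_force: 0.0
```

```bash
python3 -c "
from h import *
a=r.grab_frame('top');b=r.grab_frame('scene')
print(proj('top',[seatp([x,51,25]) for x in(-50,50)]).round(1))
cv2.imwrite('pics/g6.png',np.hstack([cv2.resize(a[150:220,150:240],(450,350),interpolation=2),cv2.resize(b[190:280,175:265],(350,350),interpolation=2)]))"
```

```text
[[192.3 201.5]
 [194.8 174.6]]
```

View pics/g6.png

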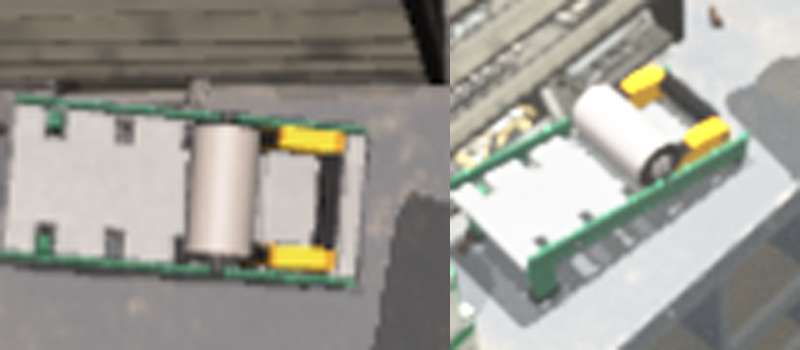

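The roller lies across the ramp against both wedges, centred at about (194.4,187.6) px against a predicted (193.5,188). I'll check squareness, then hand in.

```bash
python3 -c "
from h import *
g=r.grab_frame('top').astype(float).mean(2)
for v in range(176,201,3): print(v,g[v,184:206].astype(int))"
```

```text
176 [207 202 171 109 111 148 175 194 206 219 230 232 224 210 189 175 150 115
  47  46  44  67]
179 [210 197 131  94 101 154 181 199 207 222 230 230 222 208 195 182 161 121
  53  53  58  68]
182 [207 207 198 147 121 161 184 201 210 225 231 227 219 206 193 179 155 134
 174 179 201 200]
185 [207 207 194 126 135 166 188 203 214 227 232 226 216 203 191 174 150 134
 178 195 201 200]
188 [205 205 192 117 141 173 192 205 218 228 233 225 213 199 189 171 144 140
 183 206 204 202]
191 [207 208 193 122 149 179 195 206 220 229 231 224 210 197 185 165 140 156
 180 204 204 202]
194 [207 208 191 119 158 182 199 209 223 231 230 221 207 195 180 158 138 177
 183 204 202 200]
197 [170 114 112 118 165 186 202 212 226 232 227 219 205 193 178 153 137 175
 180 202 201 200]
200 [172  75  74  88 108 121 131 144 173 180 176 186 174 168 174 142  74  35
  34  68 142 176]
```

```bash
python3 -c "
from bench import r
print(r.hand_in())"
```

```text
the job is handed in; nothing more can be done
None
```

I handed the job in at about 23.5 s: the chock is seated in the lowest slots with its faces uphill, and the roller is released and resting square against it. The judge's verdict was not shown.

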